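Weed the splayed punch out of the rack

TASK

The four leather punches were dropped back into their wooden rack and none is fully home. Press each one gently down until its shoulder sits on the wood; the one that stops short has a splayed cutting mouth, so do not force it, but pull it out and set it down inside the open card box (it may lean in there either way up), leaving the box upright, the three sound punches fully home and the other things on the bench where they are.

Things in the scene. Friction and masses are not known exactly. Their poses are not given: they have to be found in the camera images.
- rack: fixed laminated wooden punch rack, 66 x 250 mm on an 80 x 264 mm foot board, top face 85 mm above the table. Origin under its centre, y along its row of four bores, z up. A punch is home when its shoulder sits on the top face: its origin 13 mm and its head 143 mm above the table. At the start all four stand 10 to 26 mm proud
- bore_1 (a point): centre of a bore's mouth in the rack's top face (z = 85 mm). The bore is 21 mm wide down to 33 mm above the table, 14 mm below that, so only a sound mouth passes and a splayed punch stays about 20 mm proud. A sprung felt pad in it holds the shank at any height; a sound punch takes about 3 to 8 N to push down
- bore_2 (a point): centre of a bore's mouth in the rack's top face (z = 85 mm). The bore is 21 mm wide down to 33 mm above the table, 14 mm below that, so only a sound mouth passes and a splayed punch stays about 20 mm proud. A sprung felt pad in it holds the shank at any height; a sound punch takes about 3 to 8 N to push down
- bore_3 (a point): centre of a bore's mouth in the rack's top face (z = 85 mm). The bore is 21 mm wide down to 33 mm above the table, 14 mm below that, so only a sound mouth passes and a splayed punch stays about 20 mm proud. A sprung felt pad in it holds the shank at any height; a sound punch takes about 3 to 8 N to push down
- bore_4 (a point): centre of a bore's mouth in the rack's top face (z = 85 mm). The bore is 21 mm wide down to 33 mm above the table, 14 mm below that, so only a sound mouth passes and a splayed punch stays about 20 mm proud. A sprung felt pad in it holds the shank at any height; a sound punch takes about 3 to 8 N to push down
- punch_a: one of four like-looking steel punches, 130 mm long, 0.15 kg. Origin at the centre of its cutting mouth (lower end), z up along it. Sound mouth 11 mm diameter to z = 16, cone, shank 20 mm diameter z = 22 to 72, knurled grip 27 mm diameter z = 72 (shoulder) to 126, flat head 23 mm across at z = 130. One of the four has a splayed mouth, 19 mm wide, hidden in its bore
- punch_b: one of four like-looking steel punches, 130 mm long, 0.15 kg. Origin at the centre of its cutting mouth (lower end), z up along it. Sound mouth 11 mm diameter to z = 16, cone, shank 20 mm diameter z = 22 to 72, knurled grip 27 mm diameter z = 72 (shoulder) to 126, flat head 23 mm across at z = 130. One of the four has a splayed mouth, 19 mm wide, hidden in its bore
- punch_c: one of four like-looking steel punches, 130 mm long, 0.15 kg. Origin at the centre of its cutting mouth (lower end), z up along it. Sound mouth 11 mm diameter to z = 16, cone, shank 20 mm diameter z = 22 to 72, knurled grip 27 mm diameter z = 72 (shoulder) to 126, flat head 23 mm across at z = 130. One of the four has a splayed mouth, 19 mm wide, hidden in its bore
- punch_d: one of four like-looking steel punches, 130 mm long, 0.15 kg. Origin at the centre of its cutting mouth (lower end), z up along it. Sound mouth 11 mm diameter to z = 16, cone, shank 20 mm diameter z = 22 to 72, knurled grip 27 mm diameter z = 72 (shoulder) to 126, flat head 23 mm across at z = 130. One of the four has a splayed mouth, 19 mm wide, hidden in its bore
- mid_a (a point): middle of punch_a, on its axis, 65 mm from either end
- mid_b (a point): middle of punch_b, on its axis, 65 mm from either end
- mid_c (a point): middle of punch_c, on its axis, 65 mm from either end
- mid_d (a point): middle of punch_d, on its axis, 65 mm from either end
- card_box: loose open-topped square card box for rejects, cream outside and navy inside, 93 x 93 mm and 88 mm high, walls and floor 2 mm, empty, 0.4 kg. Origin under its centre, z up
- dubbin_tin: bystander: round green and white tin, 63 mm diameter, 22 mm high, origin under its centre
- beeswax: bystander: yellow wax disc, 49 mm diameter, 18 mm high, origin under its centre
- awl: bystander: awl with wooden handle lying on the table, 141 mm long along its y, 27 mm thick, origin under its centre
- edge_coat_brown: bystander: white bottle with brown cap, 34 mm diameter, 74 mm high, origin under its centre

How it is judged:
At the end, for the whole second after the job is handed in: The three sound punches stand in the rack's bores, upright, shoulders within 2.5 mm of the top face; the splayed punch is at rest in the card box, its middle between the walls and less than 90 mm above the box's underside; the box is upright (z of punch_a in the frame of rack between 0.01 and 0.0155 m and x of punch_a in the frame of rack between -0.006 and 0.006 m and y of punch_a in the frame of rack between -0.1 and 0.1 m and angle between each of punch_a, punch_b, punch_d, card_box's own z axis and vertical below 0.1 rad and linear speed of each of punch_a, punch_b, punch_d, punch_c below 0.02 m/s and z of punch_b in the frame of rack between 0.01 and 0.0155 m and x of punch_b in the frame of rack between -0.006 and 0.006 m and y of punch_b in the frame of rack between -0.1 and 0.1 m and z of punch_d in the frame of rack between 0.01 and 0.0155 m and x of punch_d in the frame of rack between -0.006 and 0.006 m and y of punch_d in the frame of rack between -0.1 and 0.1 m and x of mid_c in the frame of card_box between -0.047 and 0.047 m and y of mid_c in the frame of card_box between -0.047 and 0.047 m and z of mid_c in the frame of card_box between 0 and 0.09 m); the robot touches nothing.
It fails at once if a punch is forced against the rack: its contact forces there add up to more than 160 N (contact force between any of punch_a, punch_b, punch_c, punch_d and rack above 160 N).
It fails at once if a bystander (tin, wax, awl, bottle) is moved by more than 30 mm (distance of any of dubbin_tin, beeswax, awl, edge_coat_brown from where it was at the start of the episode above 0.03 m).
It also fails if it takes over 54 s, if anything falls off the work surface, if the arm or the gripper's body presses on something with over 40 N, if the wrist force passes 120 N, or if a joint passes its speed limit or range.

ROBOT

A 6-joint arm with a two-finger parallel gripper is mounted at the origin on a cart in front of the work surface, level with it; the furniture and walls round the work are solid. World frame = base frame: x ahead of the robot, y to its left, z up, the work surface at z = 0. Lengths are in m, angles in rad, forces in N, time in s.
With the tool pointing down it reaches from about 0.275 to 0.875 m from the base axis. Payload 12.5 kg.
Tool frame: the origin (TCP) lies on the centre line of the jaws, within the pads' length; the fingertips stand r.finger_overhang ahead of it and the grasp point (between the pads) lies 3 mm ahead of it (r.finger_overhang is the distance from the TCP to the fingertips, in m); z points along the fingers, y is the direction in which the jaws open and shut (so a half turn about z gives the same grasp; the last joint's range is limited). The gripper opens to 85 mm and grips with 20 to 120 N. Pads are 22 mm wide; open, the fingers measure 114 mm over their backs; the gripper's body (76 mm by 85 mm) begins 54 mm behind the grasp point. The pads swing forward as they close: fully open they stand 13 mm farther back than shut.
Start: joints at [1.032, 0.351, 1.652, -0, 1.139, -0.085], TCP at [0.241, 0.494, 0.253] pointing down, gripper open.
Joint ranges: [-2.75, 2.75], [-0.79, 2.1], [0.01, 2.65], [-1.57, 4.71], [0.07, 3.14], [-2.87, 2.87]. Speed limits (rad/s): [2.22, 2.22, 2.79, 3.14, 3.14, 3.14].

INTERFACE

Orientations are given as a unit quaternion [x, y, z, w].
In Python, from cell import r, optics gives the robot as it stands. The module is installed in compiled form; this text tells all that it offers. Calls block until the motion is done:
- r.move_to(position, orientation): joint-space move of the TCP to a pose.
- r.move_linear(position, rot=None, vel=0.15): straight line of the TCP; rot=None keeps the orientation; vel is the mean speed in m/s.
- r.set_joints(angles): joint-space move.
- r.set_gripper(opening, squeeze=None): opening from 0.0 (shut) to 1.0 (fully open); squeeze is the grip in N (None keeps the last); returns when the fingers have stopped.
- r.sleep(seconds).
- r.inverse_kinematics(position, orientation): joint angles nearest the present ones, or None.
- optics.get_image(name): name is "scene" or "top"; returns a dict with "pixels" (480x640x3 uint8, red, green, blue), "depth" (480x640 float32, m along the optical axis (not along the pixel's ray), 0 where there is no reading), "fx", "fy", "cx", "cy" (pixels), "camera_from_world" (4x4, takes a point from world to camera coordinates). Camera axes: x right, y down, z forward; pixel columns grow to the right and rows downward; lengths in m; the calibration is good to about 2 mm. A picture is of the moment at which its call begins.
A pose or a line that the arm cannot do raises r.PlanningError and nothing moves.
- r.hand_in(): hands the job in, once; it reports no verdict.
Readings, each from a call of its own:
- r.current_t(): time.
- r.current_q(): joint angles.
- r.current_qvel(): joint speeds.
- r.current_effort(): joint torques, N m.
- r.current_tool_pos(): TCP position.
- r.current_ee_rot(): TCP orientation.
- r.current_contact_force(): force on the tool from outside, world axes, zero at the start.
- r.current_torque(): the same for the moment, N m.
- r.current_opening(): opening from 0.0 (shut) to 1.0 (fully open).
Only numpy, scipy, OpenCV 4.12 (cv2) and the standard library are available. Lean on these libraries where they do the work, as an engineer would, in place of code of your own. Each camera call takes 0.05 s, during which the arm holds its last target. There are 200 camera calls.

## Working session

There is one attempt and no reset: what is moved stays moved. The work goes in short steps, each a Python script; the robot and the scene stay as the last script left them, time stands still between calls to the robot, and variables do not carry over. Pictures are saved under pics/ and viewed, about 8 in all and at most 12, crops included, and the job is handed in when it is done.

```bash
mkdir -p pics; python3 - <<'E'
from cell import r, optics
import cv2,numpy as np
for n in("scene","top"):
    d=optics.get_image(n); cv2.imwrite(f"pics/{n}0.png",d["pixels"][:,:,::-1]); np.savez(f"{n}0.npz",**d)
    print(n,d["fx"],d["cx"],d["cy"],np.linalg.inv(d["camera_from_world"]).round(3).tolist())
print(r.finger_overhang,r.current_ee_rot(),r.current_t())
E
```

```text
scene 456.0167827993148 321.1615536522639 230.35766173576454 [[0.639, -0.393, 0.661, 0.015], [-0.769, -0.345, 0.538, -0.506], [0.016, -0.852, -0.523, 0.603], [0.0, 0.0, 0.0, 1.0]]
top 561.7739249342219 322.302505351253 235.68565948879106 [[-0.004, -0.984, 0.178, 0.349], [-1.0, 0.004, -0.002, -0.002], [0.001, -0.178, -0.984, 1.586], [0.0, 0.0, 0.0, 1.0]]
0.022 [ 2.24947862e-01  9.74370665e-01 -4.93632156e-04 -1.53541188e-04] 0.1
```

View pics/scene0.png

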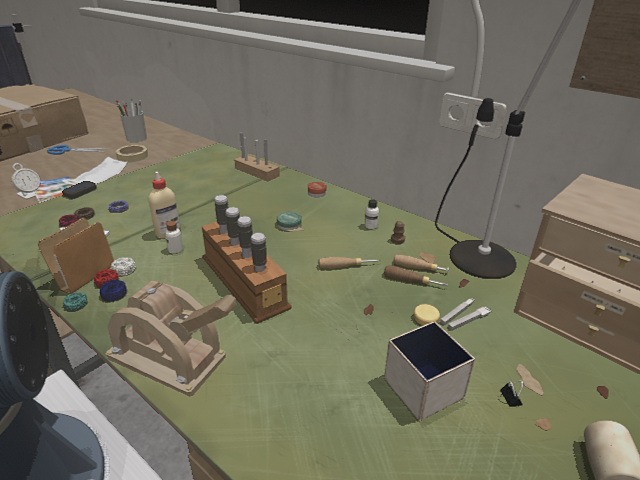

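View pics/top0.png

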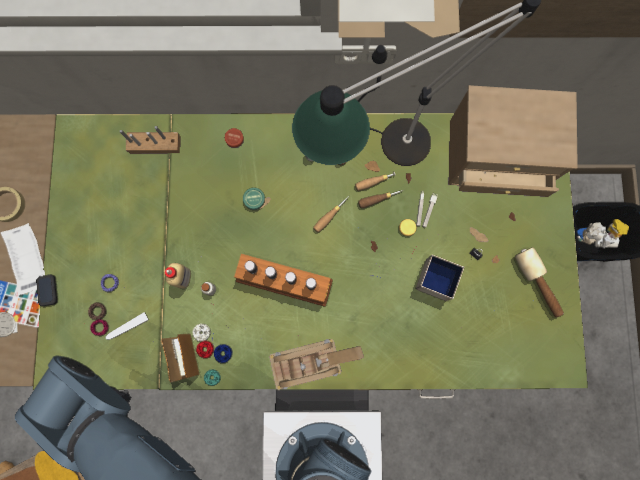

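The scene view shows the rack with punch heads near (221,200), (232,212), (244,222) and (258,238), and the box at (429,365). The top view shows the heads at (250,267), (270,272), (290,278) and (311,284), the box at (441,278), and the lamp head at (330,125), well clear of both.

```bash
cat > h.py <<'E'
import numpy as np,cv2
from cell import r,optics
def world(d):
    v,u=np.mgrid[:480,:640]; z=d["depth"]
    P=np.stack([(u-d["cx"])/d["fx"]*z,(v-d["cy"])/d["fy"]*z,z,np.ones_like(z)],-1)
    return (P@np.linalg.inv(d["camera_from_world"]).T)[...,:3]
def heads(d,verbose=1):
    W=world(d); o=[]
    m=np.zeros((480,640),np.uint8); s=np.s_[245:310,230:335]
    m[s]=((W[s][...,2]>.125)&(d["depth"][s]>0))
    n,l,st,c=cv2.connectedComponentsWithStats(m)
    for i in range(1,n):
        if st[i,4]<15: continue
        p=W[l==i]; zt=np.median(p[:,2]); o.append([*np.median(p[abs(p[:,2]-zt)<.005],0),st[i,4],*c[i]])
    return np.array(o)
E
python3 - <<'E'
from h import *
np.set_printoptions(precision=4,suppress=True)
d=dict(np.load("top0.npz")); W=world(d); print(heads(d))
# bright head blobs, ray onto plane
g=d["pixels"].min(-1); 
m=np.zeros((480,640),np.uint8); s=np.s_[250:300,235:330]; m[s]=g[s]>170
n,l,st,c=cv2.connectedComponentsWithStats(m)
for i in range(1,n):
    if st[i,4]>10: print("bright",c[i],st[i],np.median(W[l==i],0))
def rect(sl,lo,hi):
    m=np.zeros((480,640),np.uint8); m[sl]=(W[sl][...,2]>lo)&(W[sl][...,2]<hi)
    p=W[m>0]; q=cv2.minAreaRect(p[:,:2].astype(np.float32)); print(len(p),np.median(p[:,2]),q); return p
rect(np.s_[245:312,225:340],.075,.095)
rect(np.s_[245:312,410:475],.08,.098)
for n,u,v in(("white bottle",207,288),("wax",408,227),("tall",176,274),("jig",345,355),("jig2",305,365),("table",400,320),("boxfloor",441,278)):
    print(n,W[v,u])
ds=dict(np.load("scene0.npz")); S=world(ds)
for u,v in((221,199),(232,211),(244,221),(259,237)): print(S[v,u])
m=np.zeros((480,640),bool); m[190:275,210:270]=S[190:275,210:270,2]>.12; p=S[m]
print(p[:,2].max())
E
```

```text
[[  0.5306   0.1826   0.1651 109.     250.2752 266.1651]
 [  0.5158   0.1295   0.1599 106.     270.5094 271.6321]
 [  0.5007   0.0782   0.1659 100.     290.61   277.1   ]
 [  0.4873   0.0277   0.1562  94.     310.766  282.883 ]]
bright [249.2063 265.1111] [245 261   9   9  63] [0.5303 0.1826 0.1658]
bright [269.7742 270.8226] [266 267   9   9  62] [0.5157 0.1297 0.1608]
bright [290.     276.1846] [286 272   9   9  65] [0.5019 0.0782 0.1664]
bright [310.6667 282.1746] [307 278   9   9  63] [0.4874 0.0253 0.1565]
1850 0.08540664301153167 ((0.507949709892273, 0.10448451340198517), (0.2503042221069336, 0.06656492501497269), 74.52377319335938)
215 0.08648153066104491 ((0.5086167454719543, -0.3244205713272095), (0.09434130042791367, 0.09424205124378204), 67.99188232421875)
white bottle [0.4805 0.3063 0.0746]
wax [ 0.6567 -0.2485  0.0162]
tall [0.5125 0.377  0.1293]
jig [ 0.3049 -0.0595  0.1512]
jig2 [0.2808 0.0406 0.1467]
table [ 0.3951 -0.2197  0.0047]
boxfloor [ 0.5117 -0.3384  0.0068]
[0.5251 0.175  0.1668]
[0.5115 0.1259 0.1625]
[0.4972 0.0748 0.1657]
[0.4846 0.0216 0.1582]
0.6030176350211454
```

```bash
cat >> h.py <<'E'
from scipy.spatial.transform import Rotation as R
H=np.array([[.5305,.1828],[.5160,.1302],[.5010,.0780],[.4870,.0262]]); HZ=[.166,.161,.166,.157]
def quat(a):   # tool down, tool y at world angle a
    y=np.array([np.cos(a),np.sin(a),0]); z=np.array([0,0,-1.]); return R.from_matrix(np.stack([np.cross(y,z),y,z],1)).as_quat()
A=np.deg2rad(-15.5); qs=[quat(A),quat(A+np.pi)]
def best(p):
    c=[(abs(j[5]),q) for q in qs if (j:=r.inverse_kinematics(p,q)) is not None]
    return min(c,key=lambda t:t[0])[1]
def press(i,q):
    o=r.finger_overhang; x,y=H[i]
    r.move_to([x,y,.2+o],q); f0=r.current_contact_force()[2]
    z=HZ[i]+.004; r.move_linear([x,y,z+o],vel=.1); log=[]
    while z>.139:
        z-=.002; r.move_linear([x,y,z+o],vel=.04)
        f=r.current_contact_force()[2]-f0; log.append((round(z,4),round(r.current_tool_pos()[2]-o,4),round(f,1)))
        if f>16: break
    print(i+1,log,"t",round(r.current_t(),2)); r.move_linear([x,y,.2+o],vel=.2); return z
E
python3 - <<'E'
from h import *
r.set_gripper(0.0,40); print(r.current_t(),r.current_contact_force())
p=[*H[0],.23]; q=best(p); print(q,r.inverse_kinematics(p,q)); r.move_to(p,q); print(r.current_t())
press(0,q)
E
```

```text
0.8667 [ 0.32141676  0.54681623 -0.42893211]
[0.796002   0.60529399 0.         0.        ] [ 2.48872315e-01  3.95722385e-01  1.64744251e+00 -4.44089210e-16
  1.09842775e+00  5.19398349e-01]
2.4333
1 [(0.168, np.float64(0.1684), np.float64(0.7)), (0.166, np.float64(0.166), np.float64(0.6)), (0.164, np.float64(0.164), np.float64(1.4)), (0.162, np.float64(0.1619), np.float64(1.6)), (0.16, np.float64(0.1598), np.float64(1.1)), (0.158, np.float64(0.1578), np.float64(1.4)), (0.156, np.float64(0.1558), np.float64(0.5)), (0.154, np.float64(0.1538), np.float64(1.1)), (0.152, np.float64(0.1518), np.float64(0.6)), (0.15, np.float64(0.1498), np.float64(1.5)), (0.148, np.float64(0.1478), np.float64(1.3)), (0.146, np.float64(0.1458), np.float64(0.2)), (0.144, np.float64(0.1441), np.float64(3.9)), (0.142, np.float64(0.1434), np.float64(15.4)), (0.14, np.float64(0.1431), np.float64(30.0))] t 6.88
```

```bash
sed -i 's/round(r.current_tool_pos()\[2\]-o,4)/float(round(r.current_tool_pos()[2]-o,4))/; s/round(f,1)/float(round(f,1))/; s/log\[-0\]//' h.py; python3 - <<'E'
from h import *
q=best([*H[0],.23])
for i in(1,2,3): press(i,q)
d=optics.get_image("top"); print(heads(d).round(4)[:,:4]); np.savez("top1.npz",**d)
E
```

```text
2 [(0.163, 0.1633, -0.3), (0.161, 0.161, 1.0), (0.159, 0.159, 1.4), (0.157, 0.1569, 2.3), (0.155, 0.1548, 0.1), (0.153, 0.1528, 0.2), (0.151, 0.1508, 0.5), (0.149, 0.1488, 0.8), (0.147, 0.1468, 1.2), (0.145, 0.1449, 1.1), (0.143, 0.1437, 8.8), (0.141, 0.1432, 22.9)] t 11.17
3 [(0.168, 0.1683, 0.6), (0.166, 0.166, 0.3), (0.164, 0.164, 0.3), (0.162, 0.1629, 11.1), (0.16, 0.1627, 29.9)] t 13.64
4 [(0.159, 0.1593, -0.6), (0.157, 0.157, 0.2), (0.155, 0.155, 0.3), (0.153, 0.1529, 0.5), (0.151, 0.1508, -0.1), (0.149, 0.1488, -1.0), (0.147, 0.1468, -0.0), (0.145, 0.1449, 0.3), (0.143, 0.1436, 9.5), (0.141, 0.1432, 26.6)] t 17.36
[[4.883e-01 2.820e-02 5.071e-01 3.775e+03]
 [5.313e-01 1.827e-01 1.424e-01 9.200e+01]]
```

Punch 3 stopped 20 mm proud at 0.163, so it is the splayed one. Punches 1, 2 and 4 stopped at 0.143, which is home. Next I grip punch 3, pull it out and carry it over the box.

```bash
python3 - <<'E'
from h import *
x,y=H[2]; q=best([*H[0],.23]); B=[.5086,-.3244]
print(r.inverse_kinematics([*B,.25],q))
r.move_to([x,y,.21],q); r.set_gripper(.7); r.move_linear([x,y,.148],vel=.12)
r.set_gripper(0.0,60); print("op",r.current_opening(),r.current_contact_force().round(1))
r.move_linear([x,y,.19],vel=.06); print(r.current_contact_force().round(1))
r.move_linear([x,y,.25],vel=.12); print("op",r.current_opening(),r.current_contact_force().round(1))
r.move_linear([*B,.25],vel=.25); print(r.current_t(),r.current_tool_pos())
for n in("scene","top"):
    d=optics.get_image(n); np.savez(n+"2.npz",**d); cv2.imwrite(f"pics/{n}2.png",d["pixels"][:,:,::-1])
E
```

```text
[-6.44930898e-01  4.50554498e-01  1.51121778e+00 -4.44089210e-16
  1.17982038e+00 -3.74404864e-01]
op 0.3024749681247704 [-2.3  0.7  6.7]
[ 0.6  0.1 -1.1]
op 0.3010987728970385 [-0.7 -0.2 -2.3]
23.1083 [ 0.50872924 -0.32347981  0.25003641]
```

View pics/scene2.png

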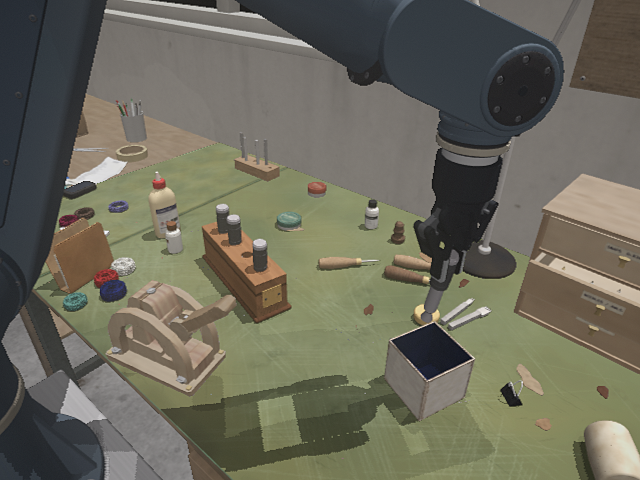

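Punch 3 is in the gripper above the box, about (436,295), tilted a little with its mouth at (427,318). The other three stand in the rack with the third place empty. I measure the mouth before lowering.

```bash
python3 - <<'E'
from h import *
d=dict(np.load("scene2.npz")); W=world(d)
for v in range(275,328,5):
    c=[u for u in range(405,470) if np.hypot(*(W[v,u,:2]-[.5086,-.3244]))<.07 and .1<W[v,u,2]<.25]
    if c: print(v,c[0],c[-1],np.median(W[v,c],0).round(4))
cv2.imwrite("pics/crop2.png",cv2.resize(d["pixels"][220:400,360:500,::-1],None,fx=4,fy=4)[:600])
E
```

```text
275 431 452 [ 0.4891 -0.3256  0.2409]
280 430 451 [ 0.5    -0.3254  0.2264]
285 431 448 [ 0.5008 -0.3211  0.2148]
290 429 445 [ 0.5035 -0.3192  0.2048]
295 427 442 [ 0.5047 -0.3153  0.1931]
300 426 440 [ 0.5057 -0.3142  0.1827]
305 424 438 [ 0.5065 -0.3123  0.1714]
310 425 436 [ 0.5066 -0.3126  0.1617]
315 421 432 [ 0.5104 -0.3067  0.1468]
320 422 432 [ 0.5088 -0.3093  0.1386]
```

View pics/crop2.png

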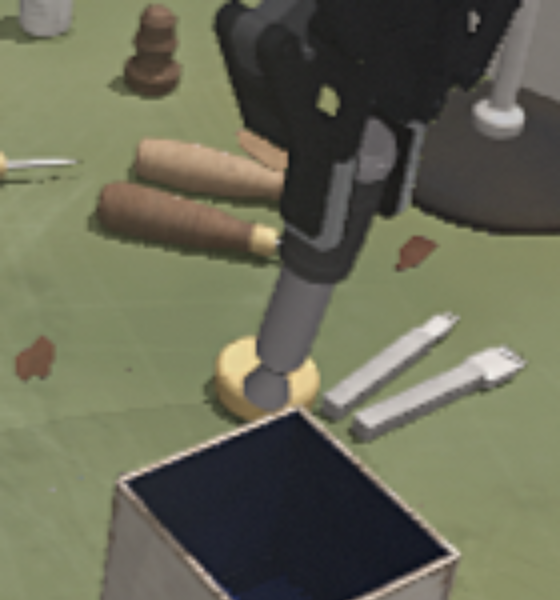

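The mouth is about (0.515,-0.301,0.135), an offset of roughly 23 mm toward +y with an 11° tilt. I shift the TCP so the punch is centred in the box, then lower it while watching the force.

```bash
python3 - <<'E'
from h import *
x,y=.5050,-.3364
r.move_linear([x,y,.25],vel=.1); f0=r.current_contact_force()[2]
r.move_linear([x,y,.135],vel=.1); z=.135
while z>.117:
    z-=.003; r.move_linear([x,y,z],vel=.04); f=r.current_contact_force()[2]-f0
    print(round(z,3),round(float(f),1),end="; ")
    if f>3: break
r.set_gripper(.55); r.sleep(.3); r.move_linear([x,y,.20],vel=.1); r.move_linear([x,y,.28],vel=.2)
r.move_to([.40,-.15,.33],r.current_ee_rot()); r.sleep(.5)
print("t",r.current_t())
for n in("scene","top"):
    d=optics.get_image(n); np.savez(n+"3.npz",**d); cv2.imwrite(f"pics/{n}3.png",d["pixels"][:,:,::-1])
a=cv2.imread("pics/scene3.png")[160:430,180:500]; b=cv2.imread("pics/top3.png")[160:340,180:500]
cv2.imwrite("pics/m3.png",cv2.resize(np.vstack([a,b]),None,fx=1.3,fy=1.3))
E
```

```text
0.132 -0.7; 0.129 0.8; 0.126 -0.2; 0.123 1.6; 0.12 1.3; 0.117 8.8; t 29.8417
```

View pics/m3.png

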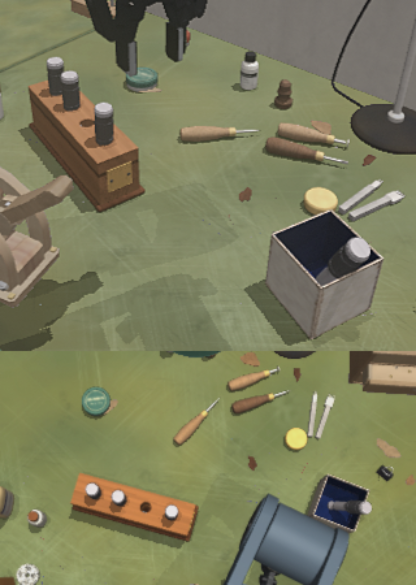

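The splayed punch leans in the upright box, with its head at the right wall. Rack bore 3 is empty, the other three look home, and the bystanders haven't moved. I check the numbers and then hand in.

```bash
python3 - <<'E'
from h import *
d=dict(np.load("top3.npz")); W=world(d); d0=dict(np.load("top0.npz"))
print(heads(d).round(4)[:,:4])
b=W[245:312,415:475].reshape(-1,3); c=np.array([.5086,-.3244])
g=b[(b[:,2]>.103)&(b[:,2]<.2)]; print("punch above rim",len(g),g.mean(0).round(3),g[:,2].max())
hi=b[(b[:,2]>.08)&(b[:,2]<.098)&(np.hypot(*(b[:,:2]-c).T)<.075)]; print("rim",cv2.minAreaRect(hi[:,:2].astype(np.float32)))
a=np.deg2rad(68); e=(g.mean(0)[:2]-c); print("head in box axes",e@[np.cos(a),np.sin(a)],e@[-np.sin(a),np.cos(a)])
df=np.abs(d["pixels"].astype(int)-d0["pixels"]).max(-1)
for n,u,v in(("tin",254,198),("wax",408,227),("awl",330,215),("awl2",375,183),("bottle",207,288)): print(n,df[v-8:v+8,u-8:u+8].mean().round(1))
E
```

```text
[[5.312e-01 1.827e-01 1.430e-01 9.100e+01]
 [5.153e-01 1.287e-01 1.432e-01 9.100e+01]
 [4.884e-01 2.290e-02 1.438e-01 8.800e+01]]
punch above rim 125 [ 0.495 -0.359  0.121] 0.13785171543829944
rim ((0.5083673000335693, -0.3243412673473358), (0.094660185277462, 0.09430643171072006), 68.39530181884766)
head in box axes -0.03696253716843019 -0.00043486925820873033
tin 2.6
wax 2.6
awl 2.8
awl2 2.6
bottle 2.5
```

```bash
python3 -c "
from cell import r
print(r.current_t(),r.current_qvel().round(3)); r.hand_in()"
```

```text
29.9417 [-0.    -0.002  0.001  0.001 -0.    -0.001]
the job is handed in; nothing more can be done
```

The job is done and was handed in at 29.9 s of the 54 s allowed. I pressed all four punches. The ones in bores 1, 2 and 4 (counted from the robot's left) went fully home. The one in bore 3 stopped 20 mm proud, so I pulled it out and set it in the card box.

**Forces:** the peak pressing force I read was about 30 N, on punches 1 and 3. It came when each reached its stop.

**Sound punches:** in the last images their heads were 143.0 to 143.8 mm above the table, against 143 mm for home.

**Splayed punch:** it leans inside the box with its head against one wall, still inside the outline. I did not measure its middle directly, but it must be inside the walls and well below 90 mm, because the highest part of the punch was at 138 mm. It tilted about 11° in the grip while being carried, so I shifted the arm to centre it before lowering.

**Box and bystanders:** the box is upright and within 1 mm of where it started. The images around the tin, wax, awl and bottle showed no change.

No check failed or disagreed.

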